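# Slide a sample tube home in a polarimeter

## Task

Take the short sample tube from the tube rest, lay it down in the polarimeter's V-groove well short of the stop, and let go of it there. Then push it gently along the groove until it has pressed the stop's sprung pad fully in, keep a light pressure on it for a moment (never press hard, the stop is delicate), and leave the tube lying there, touching the pad. Do not drop the tube, and leave the long tube, the glassware and the bottle alone.

Things in the scene. Friction and masses are not known exactly. Their poses are not given: they have to be found in the camera images.
- polarimeter: Fixed instrument, grey base 470 x 140 x 24 mm. x runs along the V-groove towards the stop, z up; origin on the table under the groove's centre line. The aluminium groove runs from x = -140 to +120 mm. Behind the stop a white detector housing (x = 130 to 255 mm, 110 mm high); at the other end a white lamp housing (x = -205 to -150 mm, 90 mm high, 100 mm wide).
- groove_mouth (a point): Open start of the V-groove, away from the stop, level with its upper edges, 41 mm above the table. The groove is 90 degrees, open upwards, 11 mm deep (bottom 30 mm above the table), 22 mm wide; flat lands 41 mm above the table flank it out to 30 mm either side. Axes as the polarimeter's.
- stop: Dark fixed plate 44 mm wide, 78 mm high at the groove's +x end; origin on its front face, on a laid tube's axis (48.4 mm up); x points into it. Out of it, towards -x, sticks a screw with a round pad, 20 mm wide. How far varies, unmeasured: pad front 12 to 52 mm before the face. It gives 4 mm softly (under 1 N), then is rigid. Press 3 to 5 N beyond the drag for half a second, never over 10 N.
- short_tube: Closed sample tube 110 mm long, about 0.25 kg: clear barrel 20 mm thick, steel caps 26 mm thick, 16 mm long on both ends, alike. Origin at its centre, x along its axis. Starts on the rest, axis 38 mm above the table; in the groove it lies on its caps, axis 48.4 mm up, and takes 1 to 4 N of drag to slide. Laid well short: centre 122 to 175 mm before the stop plate's face.
- long_tube: The same kind of tube but 180 mm long, on the other place of the tube rest; to be left alone.
- tube_rest: Fixed white rest, base 100 x 140 x 10 mm; origin at the underside's centre. Two places at y = +40 and -40 mm, tubes lying along x on two V saddles each (8 mm wide, at x = +26 and -26 mm, 37 mm high), the barrel free between them for 44 mm. Which place holds which tube varies.
- flask: Conical flask, 74 mm wide, 108 mm high, standing on the table; origin under its base. Leave alone.
- beaker: Small beaker, 68 mm wide, 85 mm high; origin under its base. Leave alone.
- wash_bottle: Plastic bottle, 60 mm wide, 130 mm high; origin under its base. Leave alone.
There are look-alikes about, which are no part of the job. Leave any black or blue look-alike of the short_tube alone.

How it is judged:
By the outcome, as a careful person would: the job done as asked, in the order asked, and still so for the second after the job is handed in, with the robot touching nothing.
It also fails if it takes over 72 s, if anything falls off the work surface, if the arm or the gripper's body presses on something with over 40 N, if the wrist force passes 120 N, or if a joint passes its speed limit or range.

## Robot

A 7-joint arm with a two-finger parallel gripper is mounted at the origin on the work surface. World frame = base frame: x ahead of the robot, y to its left, z up, the work surface at z = 0. Lengths are in m, angles in rad, forces in N, time in s.
With the tool pointing down it reaches from about 0.4 to 0.875 m from the base axis. Payload 19.3 kg.
Tool frame: the origin (TCP) lies between the finger pads; the fingertips stand 17 mm ahead of it and the grasp point (between the pads) lies 2 mm behind it; z points along the fingers, x is the direction in which the jaws open and shut, and the axes are right-handed (so a half turn about z gives the same grasp; the last joint's range is limited). The gripper opens to 85 mm and grips with 20 to 120 N. Pads are 22 mm wide; open, the fingers measure 114 mm over their backs; the gripper's body (76 mm by 85 mm) begins 54 mm behind the grasp point. The pads swing forward as they close: fully open they stand 13 mm farther back than shut.
Start: joints at [-1.286, 0.521, -0.036, 1.599, 0.021, 1.021, -0.113], TCP at [0.217, 0.586, 0.216] pointing down, gripper open.
Joint ranges: [-2.91, 2.91], [-0.3, 2.13], [-1.5, 1.42], [0.17, 2.43], [-1.26, 4.41], [0.16, 1.93], [-2.52, 2.52]. Speed limits (rad/s): [1.89, 1.89, 2.39, 2.39, 3.01, 3.01, 3.01].

## Interface

Orientations are given as [roll, pitch, yaw] about the fixed x, y, z axes, in that order (R = Rz(yaw) Ry(pitch) Rx(roll)).
In Python, from workcell import bot gives the robot as it stands. The module is installed in compiled form; this text tells all that it offers.
- The arm moves only by the tool arm_command, never from a script. Its argument "targets" is a list of rows, each a list of 6 numbers: the shift along the tool's x, y, z in mm, then the turn, a rotation vector about the tool's x, y, z in degrees. In form: [[x, y, z, wx, wy, wz], ...]. A call has 1 to 8 rows; each row shifts and turns the pose as measured when the row begins, along the tool's axes as they then stand; what a row does not reach is not made up. A row lasts 1/10 s, in which the tool goes at most 50 mm and 8.59 degrees, less where a joint would pass 70% of its speed; a pose out of reach is approached as far as the arm can. A call is refused whole if a number of a shift passes 50 or a number of a turn 8.59, either way. A call with a gripper value outside its range is refused whole. "grip" is the opening in per cent of the stroke, from 0 (shut) to 100 (fully open), set as the call begins (left out, the last holds). The fingers move at their own pace and stop on an object; "grip_force" is the grip in N (left out, the last holds). Time passes only in rows, so rows that do not move let the fingers close. It gives the time, the measured TCP pose, the force and the opening at its end, in the units of the state.
- bot.observe(): the state, without advancing time (a new reading comes with each control period).
- bot.grab_frame(name): name is "scene" or "top"; returns a dict with "color" (480x640x3 uint8, red, green, blue), "depth" (480x640 float32, m along the optical axis (not along the pixel's ray), 0 where there is no reading), "fov_y" (degrees; the focal length in pixels is half the picture's height over the tangent of half this angle, whatever the lens; pixels are square), "cx", "cy" (the principal point, pixels), "R" (3x3) and "t" (3): a world point X has camera coordinates R X + t. Camera axes: x right, y down, z forward; pixel columns grow to the right and rows downward; lengths in m; the calibration is good to about 2 mm. A picture is of the moment at which its call begins.
- bot.job_done(): hands the job in, once; it reports no verdict.
The state is a dict: "clock": time; "qpos": joint angles; "qd": joint speeds; "joint_efforts": joint torques, N m; "position": TCP position; "tool_rot": TCP orientation; "force": force on the tool from outside, world axes, zero at the start; "moment": the same for the moment, N m; "grip_width": finger opening in m.
Only numpy, scipy, OpenCV 4.12 (cv2) and the standard library are available. Lean on these libraries where they do the work, as an engineer would, in place of code of your own. Each camera call takes 0.05 s, during which the arm holds its last target. There are 200 camera calls.

## Working session

There is one attempt and no reset: what is moved stays moved. The work goes in short steps, Python scripts to look and compute and a tool call to move; the robot and the scene stay as the last step left them, time stands still between calls to the robot, and variables do not carry over. Pictures are saved under pics/ and viewed, about 8 in all and at most 12, crops included, and the job is handed in when it is done.

Besides the shell and the picture viewer there is one more tool, called after "Request:" as name(argument=value, ...) on one line, values as JSON. arm_command: Moves the arm, as the interface text tells. Its arguments: {"type":"object","properties":{"targets":{"type":"array"},"grip":{"type":"number"},"grip_force":{"type":"number"}},"required":["targets"]}

```bash
mkdir -p pics; cat > h.py <<'E'
import numpy as np, cv2
from workcell import bot
def grab(n):
    f=bot.grab_frame(n); np.savez(f'{n}.npz',**f); return f
def load(n): return dict(np.load(f'{n}.npz'))
def foc(f): return 240/np.tan(np.radians(float(f['fov_y']))/2)
def px2w(f,u,v,z=None):
    """pixel -> world using depth, or onto plane z"""
    k=foc(f); r=np.array([(u-f['cx'])/k,(v-f['cy'])/k,1.]); R,t=f['R'],f['t']
    if z is None: return R.T@(r*f['depth'][int(round(v)),int(round(u))]-t)
    c=-R.T@t; d=R.T@r; return c+d*(z-c[2])/d[2]
def w2px(f,X):
    c=f['R']@np.array(X)+f['t']; k=foc(f); return [round(float(x),1) for x in (f['cx']+k*c[0]/c[2],f['cy']+k*c[1]/c[2])]
def save(n,img): cv2.imwrite(f'pics/{n}.png',img[:,:,::-1])
E
python3 - <<'E'
from h import *
for n in('scene','top'):
    f=grab(n); print(n,f['fov_y'],f['cx'],f['cy'],(-f['R'].T@f['t']).round(3)); save(n+'1',f['color'])
print(bot.observe())
E
```

```text
scene 57.62339158360012 316.3921676356974 249.4204039584682 [ 0.943 -0.721  0.873]
top 47.37150493809153 317.16976022217943 236.7504180244689 [ 0.346 -0.148  1.276]
{'clock': 0.1, 'qpos': array([-1.28619427,  0.5219521 , -0.03630763,  1.59992792,  0.02123473,
        1.0210793 , -0.1128134 ]), 'qd': array([ 0.00267389, -0.0016813 ,  0.00133946, -0.00169336,  0.00110365,
       -0.00089463, -0.00076089]), 'joint_efforts': array([ 2.62640344e-03, -9.28473043e+01,  1.98343500e+00, -3.70543671e+01,
        1.80624914e-02,  5.17681488e-03, -2.46373912e-05]), 'position': array([0.21707604, 0.58577318, 0.21539322]), 'tool_rot': array([3.14148619e+00, 9.75420330e-04, 1.21597042e+00]), 'force': array([-0.58360964, -0.03973879, -0.23753153]), 'moment': array([-0.03081211,  0.00135542,  0.01698248]), 'grip_width': 0.0852905021822407}
```

View pics/top1.png

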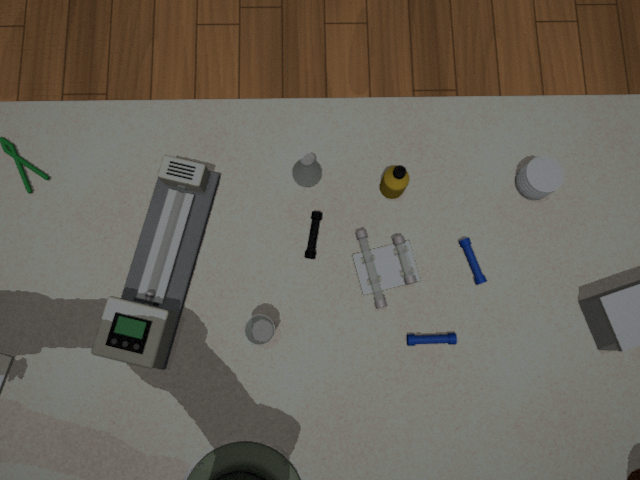

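View pics/scene1.png

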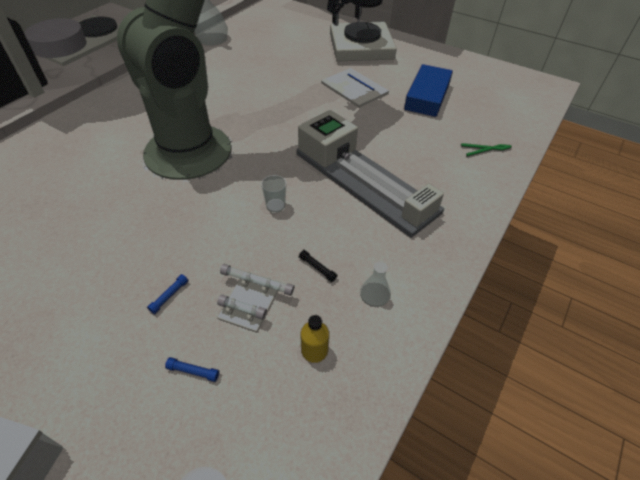

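```bash
python3 - <<'E'
from h import *
f=load('top'); c=f['color']
a=cv2.resize(c[225:315,345:425],None,fx=6,fy=6,interpolation=cv2.INTER_CUBIC)
b=cv2.resize(c[150:375,85:225],None,fx=2.4,fy=2.4,interpolation=cv2.INTER_CUBIC)
im=np.zeros((540,820,3),np.uint8); im[:a.shape[0],:a.shape[1]]=a; im[:b.shape[0],482:482+b.shape[1]]=b
save('crop1',np.clip(im[:,:800]*1.3,0,255).astype(np.uint8))
for n,u,v in [('cap far',398,239),('cap near',411,280),('barrel',404,258),('long',370,267),('landL',160,250),('base',195,290),('det',130,315),('lamp',185,170),('table',260,200),('beaker',262,328),('flask',307,172),('bottle',394,182)]: print(n,px2w(f,u,v).round(4))
E
```

```text
cap far [ 0.5756 -0.3572  0.0512]
cap near [ 0.4811 -0.382   0.0519]
barrel [ 0.5321 -0.3695  0.0475]
long [ 0.513  -0.2915  0.0451]
landL [0.5603 0.1855 0.0413]
base [4.719e-01 1.123e-01 2.000e-04]
det [0.4109 0.2245 0.1104]
lamp [0.7347 0.1235 0.0873]
table [ 0.687  -0.0376 -0.005 ]
beaker [ 0.3819 -0.0434  0.0046]
flask [ 0.735  -0.1518  0.0601]
bottle [ 0.6968 -0.3462  0.0986]
```

View pics/crop1.png

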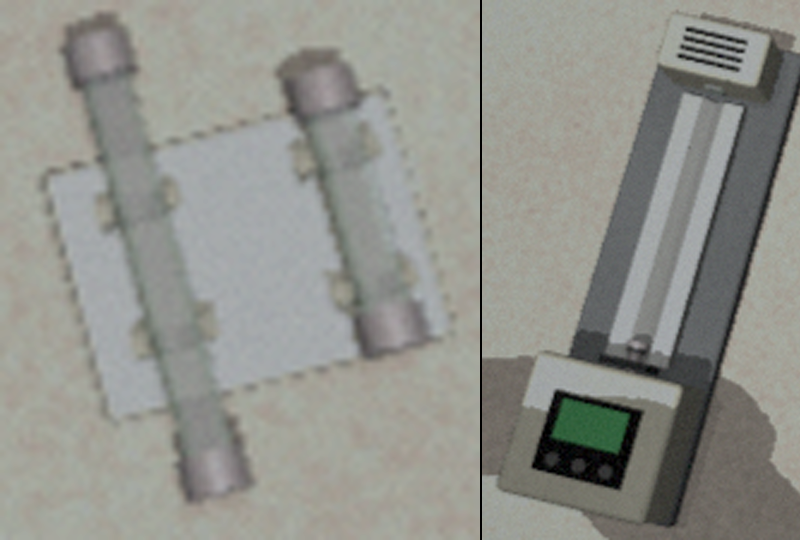

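```bash
cat >> h.py <<'E'
def cloud(f,u0,u1,v0,v1):
    v,u=np.mgrid[v0:v1,u0:u1]; k=foc(f); d=f['depth'][v0:v1,u0:u1]
    P=np.stack([(u-f['cx'])/k*d,(v-f['cy'])/k*d,d],-1).reshape(-1,3); ok=P[:,2]>0
    return ((P-f['t'])@f['R'])[ok]
E
python3 - <<'E'
from h import *
f=load('top')
P=cloud(f,392,420,230,288); Q=P[(P[:,2]>.041)]
c,(s),a=cv2.minAreaRect((Q[:,:2]*1000).astype(np.float32)); print('tube',c,s,a,len(Q))
C=Q[Q[:,2]>.048]; m=Q[:,:2].mean(0); w=np.linalg.svd(Q[:,:2]-m,full_matrices=0)[2][0]; w*=np.sign(w[0]); pr=(Q[:,:2]-m)@w
print('mean',m,'dir',np.degrees(np.arctan2(w[1],w[0])),'ext',pr.min(),pr.max(),'centre',m+w*(pr.min()+pr.max())/2)
# lands
P=cloud(f,120,215,180,310); L=P[(abs(P[:,2]-.041)<.004)]
c,s,a=cv2.minAreaRect((L[:,:2]*1000).astype(np.float32)); print('lands',c,s,a,len(L))
m=L[:,:2].mean(0); w=np.linalg.svd(L[:,:2]-m,full_matrices=0)[2][0]; w*=-np.sign(w[0]); print('groove mean',m,'dir(to stop)',np.degrees(np.arctan2(w[1],w[0])))
# whole base outline via dark grey: detector and lamp tops
for nm,(u0,u1,v0,v1),z in [('det',(85,175,290,375),.110),('lamp',(155,225,150,195),.090)]:
    T=cloud(f,u0,u1,v0,v1); T=T[abs(T[:,2]-z)<.005]; print(nm,cv2.minAreaRect((T[:,:2]*1000).astype(np.float32)))
# profile along groove axis near stop
n=np.array([-w[1],w[0]]); P=cloud(f,130,215,180,320)
r=(P[:,:2]-m)@n; o=np.median(r[(abs(P[:,2]-.041)<.004)]); al=(P[:,:2]-m)@w
e=L[:,:2]; rl=(e-m)@n; print('lat extent',np.percentile(rl,[0,2,98,100])); mid=(rl.min()+rl.max())/2
sel=abs(r-mid)<.008
for a0 in np.arange(.06,.16,.004):
    z=P[sel&(al>=a0)&(al<a0+.004),2]; 
    if len(z): print(round(a0,3),len(z),z.min().round(4),np.median(z).round(4),z.max().round(4))
E
```

```text
tube (530.0814819335938, -371.2115173339844) (110.28813934326172, 25.08307456970215) 13.431353569030762 418
mean [ 0.52921801 -0.37087053] dir 13.397842779317008 ext -0.054386593853644756 0.055910759656637006 centre [ 0.52995935 -0.37069395]
lands (588.8118286132812, 173.93179321289062) (93.10912322998047, 313.5566101074219) 72.1778564453125 2045
groove mean [0.57425752 0.17297413] dir(to stop) 165.2567564208631
det ((377.3072814941406, 223.7140655517578), (134.98370361328125, 124.42908477783203), 75.2572250366211)
lamp ((734.731689453125, 131.0547637939453), (101.06343841552734, 54.93423843383789), 75.52079010009766)
lat extent [-0.04452453 -0.02999809  0.02963505  0.05027806]
0.06 10 0.0262 0.0316 0.0416
0.064 10 0.0261 0.0338 0.041
0.068 12 0.0281 0.0316 0.0394
0.072 10 0.0288 0.0346 0.0392
0.076 10 0.0294 0.033 0.0382
0.08 13 0.0278 0.0339 0.0418
0.084 11 0.0295 0.0335 0.0392
0.088 10 0.0267 0.0318 0.0376
0.092 10 0.0293 0.0335 0.04
0.096 12 0.0255 0.0345 0.0419
0.1 11 0.0265 0.034 0.0413
0.104 9 0.0277 0.0332 0.0377
0.108 11 0.0256 0.0316 0.039
0.112 14 0.0302 0.0527 0.0617
0.116 16 0.0323 0.0542 0.0629
0.12 17 0.035 0.0542 0.0611
0.124 16 0.0321 0.0486 0.0572
0.128 16 0.0304 0.0535 0.0762
0.132 12 0.0751 0.0785 0.0812
0.136 18 0.0188 0.0759 0.0792
0.14 15 0.0231 0.1037 0.1111
0.144 16 0.1053 0.109 0.1131
0.148 14 0.107 0.1103 0.114
0.152 15 0.106 0.1097 0.1124
0.156 17 0.1069 0.1106 0.114
```

```bash
cat >> h.py <<'E'
def plan(xyz,yaw,n=None,polar=True):
    """print rows bringing the tool (pointing down) to xyz [m], yaw [deg]"""
    s=bot.observe(); p=np.array(s['position']); y0=np.degrees(s['tool_rot'][2]); xyz=np.array(xyz,float)
    dy=yaw-y0; cyl=lambda q:np.array([np.hypot(*q[:2]),np.arctan2(q[1],q[0]),q[2]])
    if n is None: n=int(np.ceil(max(abs(dy)/8.5,np.linalg.norm(xyz-p)/.042,1)))
    a,b=cyl(p),cyl(xyz); pts=[]
    for i in range(1,n+1):
        c=a+(b-a)*i/n; pts.append(np.array([c[0]*np.cos(c[1]),c[0]*np.sin(c[1]),c[2]]) if polar else p+(xyz-p)*i/n)
    cur=p.copy(); rows=[]; psi=np.radians(y0)
    for q in pts:
        d=(q-cur)*1000; x=np.array([np.cos(psi),np.sin(psi),0]); y=np.array([np.sin(psi),-np.cos(psi),0])
        r=np.array([d@x,d@y,-d[2]]); r=np.round(r) if n>1 else np.round(r,1); rows.append([*map(float,r),0,0,round(-dy/n,1)])
        cur=cur+(r[0]*x+r[1]*y-r[2]*np.array([0,0,1]))/1000; psi+=np.radians(round(dy/n,1))
    print('at',p.round(4),round(y0,2),'rp',np.degrees(s['tool_rot'][:2]).round(2),'t',s['clock'],'q',s['qpos'].round(2),'F',s['force'].round(2),'w',round(s['grip_width'],4)); 
    for i in range(0,n,8): print(str(rows[i:i+8]).replace('.0,',','))
E
python3 - <<'E'
from h import *
f=load('top'); print(px2w(f,404.2,260.7,.035))
plan((.53,-.3707,.20),-76.6)
E
```

```text
[ 0.52770648 -0.37188444  0.035     ]
at [0.2171 0.5858 0.2154] 69.67 rp [1.7999e+02 6.0000e-02] t 0.1 q [-1.29  0.52 -0.04  1.6   0.02  1.02 -0.11] F [-0.58 -0.04 -0.24] w 0.0853
[[-1, 48, 1, 0, 0, np.float64(6.1)], [1, 47, 0, 0, 0, np.float64(6.1)], [2, 48, 1, 0, 0, np.float64(6.1)], [3, 48, 1, 0, 0, np.float64(6.1)], [5, 47, 0, 0, 0, np.float64(6.1)], [6, 48, 1, 0, 0, np.float64(6.1)], [8, 47, 0, 0, 0, np.float64(6.1)], [9, 47, 1, 0, 0, np.float64(6.1)]]
[[11, 47, 1, 0, 0, np.float64(6.1)], [12, 47, 0, 0, 0, np.float64(6.1)], [14, 46, 1, 0, 0, np.float64(6.1)], [15, 46, 1, 0, 0, np.float64(6.1)], [16, 46, 0, 0, 0, np.float64(6.1)], [18, 45, 1, 0, 0, np.float64(6.1)], [19, 44, 1, 0, 0, np.float64(6.1)], [20, 44, 0, 0, 0, np.float64(6.1)]]
[[22, 44, 1, 0, 0, np.float64(6.1)], [24, 43, 1, 0, 0, np.float64(6.1)], [24, 42, 0, 0, 0, np.float64(6.1)], [26, 41, 1, 0, 0, np.float64(6.1)], [27, 41, 0, 0, 0, np.float64(6.1)], [29, 40, 1, 0, 0, np.float64(6.1)], [29, 39, 1, 0, 0, np.float64(6.1)], [31, 38, 0, 0, 0, np.float64(6.1)]]
```

Request:
arm_command(targets=[[-1, 48, 0, 0, 0, 6.1], [1, 47, 0, 0, 0, 6.1], [2, 48, 0, 0, 0, 6.1], [3, 48, 0, 0, 0, 6.1], [5, 47, 0, 0, 0, 6.1], [6, 48, 0, 0, 0, 6.1], [8, 47, 0, 0, 0, 6.1], [9, 47, 0, 0, 0, 6.1]], grip=60)

```text
clock: 0.9
position: [0.5202, 0.3559, 0.2117]
tool_rot: [-3.141, 0.006, 0.346]
force: [0.4, 0.2, -0.2]
grip_width: 0.0512
```

Request:
arm_command(targets=[[11, 47, 0, 0, 0, 6.1], [12, 47, 0, 0, 0, 6.1], [14, 46, 0, 0, 0, 6.1], [15, 46, 0, 0, 0, 6.1], [16, 46, 0, 0, 0, 6.1], [18, 45, 0, 0, 0, 6.1], [19, 44, 0, 0, 0, 6.1], [20, 44, 0, 0, 0, 6.1]])

```text
clock: 1.7
position: [0.6317, -0.0209, 0.2094]
tool_rot: [3.135, 0.005, -0.54]
force: [1.1, 0.4, -0.3]
grip_width: 0.0512
```

```bash
sed -i 's/round(-dy\/n,1)\])/float(round(-dy\/n,1))])/' h.py; python3 - <<'E'
from h import *
plan((.529,-.371,.20),-76.6)
E
```

```text
at [ 0.6317 -0.0209  0.2094] -30.97 rp [179.62   0.28] t 1.7 q [-0.37  0.59  0.48  1.6  -0.3   1.03 -0.35] F [ 1.14  0.39 -0.3 ] w 0.0512
[[20, 35, 1, 0, 0, 5.1], [21, 35, 1, 0, 0, 5.1], [22, 35, 1, 0, 0, 5.1], [23, 34, 1, 0, 0, 5.1], [23, 34, 1, 0, 0, 5.1], [25, 33, 1, 0, 0, 5.1], [25, 33, 1, 0, 0, 5.1], [26, 32, 1, 0, 0, 5.1]]
[[27, 31, 1, 0, 0, 5.1]]
```

Request:
arm_command(targets=[[20, 35, 1, 0, 0, 5.1], [21, 35, 1, 0, 0, 5.1], [22, 35, 1, 0, 0, 5.1], [23, 34, 1, 0, 0, 5.1], [23, 34, 1, 0, 0, 5.1], [25, 33, 1, 0, 0, 5.1], [25, 33, 1, 0, 0, 5.1], [26, 32, 1, 0, 0, 5.1]])

```text
clock: 2.5
position: [0.5411, -0.3474, 0.2007]
tool_rot: [3.13, -0.0, -1.284]
force: [0.8, -0.8, 0.5]
grip_width: 0.0515
```

```bash
python3 - <<'E'
from h import *
plan((.529,-.371,.14),-76.6)
E
```

```text
at [ 0.5411 -0.3474  0.2007] -73.55 rp [ 1.7936e+02 -2.0000e-02] t 2.5 q [ 0.06  0.66  0.66  1.58 -0.44  1.06 -0.44] F [ 0.82 -0.79  0.48] w 0.0515
[[10, 9, 30, 0, 0, 1.5], [9, 9, 31, 0, 0, 1.5]]
```

Request:
arm_command(targets=[[10, 9, 30, 0.6, 0, 1.5], [9, 9, 31, 0, 0, 1.5], [0, 0, 0, 0, 0, 0]])

```text
clock: 2.8
position: [0.5234, -0.378, 0.1383]
tool_rot: [3.14, -0.003, -1.35]
force: [-0.7, 0.4, 0.2]
grip_width: 0.0511
```

```bash
python3 - <<'E'
from h import *
plan((.529,-.371,.05),-76.6)
f=grab('top'); a=f['color'][220:330,340:440]; a=cv2.resize(a,None,fx=4,fy=4,interpolation=cv2.INTER_CUBIC)
g=grab('scene'); b=cv2.resize(g['color'][235:345,205:305],None,fx=4,fy=4,interpolation=cv2.INTER_CUBIC)
save('grasp1',np.clip(np.hstack([a,b])*1.2,0,255).astype(np.uint8))
E
```

```text
at [ 0.5234 -0.378   0.1383] -77.37 rp [179.89  -0.18] t 2.8 q [ 0.14  0.73  0.63  1.64 -0.51  0.94 -0.4 ] F [-0.73  0.39  0.24] w 0.0511
[[-2, -2, 29, 0, 0, -0.3], [-2, -3, 30, 0, 0, -0.3], [-2, -2, 29, 0, 0, -0.3]]
```

View pics/grasp1.png

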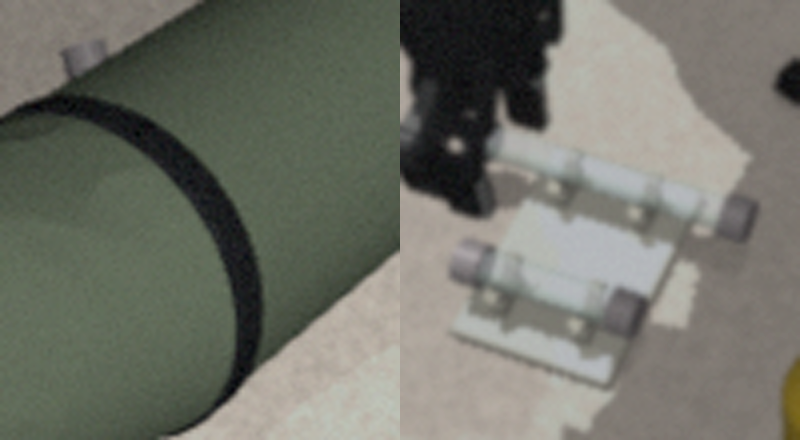

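Request:
arm_command(targets=[[-3, -3, 25, 0, 0, -0.4], [-3, -4, 25, 0, 0, -0.4], [0, 0, 12, 0, 0, 0], [0, 0, 0, 0, 0, 0]])

```text
clock: 3.3
position: [0.5373, -0.368, 0.0832]
tool_rot: [-3.134, -0.009, -1.325]
force: [-1.0, -0.1, 0.9]
grip_width: 0.0513
```

```bash
python3 - <<'E'
from h import *
f=load('scene'); P=cloud(f,215,270,290,335)
# scene-camera surfaces: cap points
t=np.array([.53,-.3707]); w=np.array([np.cos(np.radians(13.4)),np.sin(np.radians(13.4))]); n=np.array([-w[1],w[0]])
a=(P[:,:2]-t)@w; r=(P[:,:2]-t)@n; m=(P[:,2]>.04)&(abs(r)<.02)&(abs(a)<.08)
print('along',np.percentile(a[m],[0,2,98,100]).round(4)); 
for lo,hi in((-.053,-.041),(-.02,.02),(.041,.053)):
    s=m&(a>lo)&(a<hi); q=s&(P[:,2]>P[s,2].max()-.003); print(lo,r[q].mean().round(4),P[s,2].max().round(4))
plan((.529,-.371,.05),-76.6)
E
```

```text
along [-0.0567 -0.0548  0.0533  0.0546]
-0.053 -0.0007 0.0522
-0.02 -0.0006 0.0495
0.041 -0.0018 0.0507
at [ 0.5373 -0.368   0.0832] -75.92 rp [-179.55   -0.5 ] t 3.3 q [ 0.15  0.8   0.58  1.66 -0.55  0.84 -0.36] F [-1.01 -0.05  0.93] w 0.0513
[[0.9, 8.8, 33.2, 0, 0, 0.7]]
```

Request:
arm_command(targets=[[0, 4, 10, -0.3, -0.3, 0.7], [0, 4, 8, 0, 0, 0], [0, 0, 0, 0, 0, 0], [0, 0, 0, 0, 0, 0]])

```text
clock: 3.7
position: [0.5304, -0.3709, 0.0672]
tool_rot: [-3.137, -0.006, -1.338]
force: [0.1, -0.0, 0.1]
grip_width: 0.0509
```

```bash
python3 - <<'E'
from h import *
plan((.529,-.371,.05),-76.6)
E
```

```text
at [ 0.5304 -0.3709  0.0672] -76.64 rp [-179.72   -0.32] t 3.7 q [ 0.17  0.82  0.56  1.68 -0.57  0.81 -0.35] F [ 0.12 -0.04  0.09] w 0.0509
[[-0.2, 1.4, 17.2, 0, 0, -0.0]]
```

Request:
arm_command(targets=[[0, 1, 8, -0.3, -0.3, 0], [0, 0, 7, 0, 0, 0], [0, 0, 2, 0, 0, 0], [0, 0, 0, 0, 0, 0], [0, 0, 0, 0, 0, 0]])

```text
clock: 4.2
position: [0.5295, -0.3716, 0.0491]
tool_rot: [3.141, -0.0, -1.338]
force: [0.2, -0.3, -0.2]
grip_width: 0.0512
```

```bash
python3 - <<'E'
from h import *
plan((.529,-.371,.05),-76.6)
E
```

```text
at [ 0.5295 -0.3716  0.0491] -76.65 rp [ 1.7998e+02 -1.0000e-02] t 4.2 q [ 0.18  0.84  0.55  1.67 -0.58  0.79 -0.34] F [ 0.2  -0.29 -0.18] w 0.0512
[[-0.7, 0.4, -0.9, 0, 0, -0.1]]
```

Request:
arm_command(targets=[[0, 0, -1, 0, 0, 0], [0, 0, 0, 0, 0, 0], [0, 0, 0, 0, 0, 0], [0, 0, 0, 0, 0, 0], [0, 0, 0, 0, 0, 0], [0, 0, 0, 0, 0, 0], [0, 0, 0, 0, 0, 0]], grip=0, grip_force=40)

```text
clock: 4.9
position: [0.5299, -0.3716, 0.0509]
tool_rot: [-3.141, -0.001, -1.338]
force: [0.1, -0.4, -0.3]
grip_width: 0.0002
```

```bash
python3 - <<'E'
from h import *
plan((.529,-.371,.08),-76.6)
E
```

```text
at [ 0.5299 -0.3716  0.0509] -76.64 rp [-1.7997e+02 -5.0000e-02] t 4.9 q [ 0.18  0.84  0.55  1.67 -0.58  0.79 -0.34] F [ 0.14 -0.36 -0.31] w 0.0002
[[-0.8, 0.7, -29.1, 0, 0, -0.0]]
```

```bash
python3 - <<'E'
from h import *
g=grab('scene'); b=cv2.resize(g['color'][200:350,190:330],None,fx=4,fy=4,interpolation=cv2.INTER_CUBIC)
save('miss',np.clip(b*1.3,0,255).astype(np.uint8))
E
```

```text
(no output)
```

View pics/miss.png

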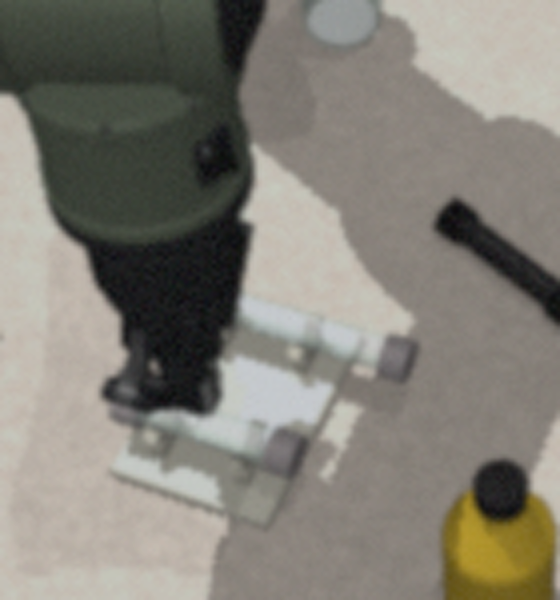

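```bash
python3 - <<'E'
from h import *
f=load('scene'); s=bot.observe(); p=s['position']
for q in (p,p-[0,0,.017],[.53,-.3707,.038]): print(q,[((x-o)*4) for x,o in zip(w2px(f,q),(190,200))])
# gripper points nearby
P=cloud(f,190,260,280,310); 
v,u=np.mgrid[280:310,190:260]; c=f['color'][280:310,190:260].astype(int).sum(-1).ravel(); d=f['depth'][280:310,190:260].ravel()>0
m=(c[d]<140); G=P[m]; print(len(G)); lo=G[G[:,2]<np.percentile(G[:,2],25)]; print('lowest',G[:,2].min(),lo.mean(0)); 
for a,b in ((.02,.04),(.04,.05),(.05,.06),(.06,.07),(.07,.08),(.08,.1),(.1,.12)):
    q=G[(G[:,2]>=a)&(G[:,2]<b)]
    if len(q): print(a,len(q),q.min(0).round(3),q.max(0).round(3))
E
```

```text
[ 0.52988746 -0.37163405  0.05092089] [204.0, 416.0]
[ 0.52988746 -0.37163405  0.03392089] [208.0, 432.4000000000001]
[0.53, -0.3707, 0.038] [208.0, 427.20000000000005]
475
lowest 0.0778017195954279 [ 0.5384099  -0.38163697  0.11025356]
0.07 2 [ 0.537 -0.382  0.078] [ 0.538 -0.38   0.079]
0.08 25 [ 0.535 -0.385  0.082] [ 0.542 -0.368  0.1  ]
0.1 71 [ 0.522 -0.401  0.1  ] [ 0.549 -0.346  0.12 ]
```

```bash
python3 - <<'E'
from h import *
f=load('scene'); 
for v in range(290,312,2): print(v,[tuple((px2w(f,u,v)*1000).round().astype(int)) for u in (218,226,234,238,242,248)], [int(f['color'][v,u].sum()) for u in (218,226,234,238,242,248)])
E
```

```text
290 [(np.int64(432), np.int64(-349), np.int64(-2)), (np.int64(544), np.int64(-412), np.int64(167)), (np.int64(536), np.int64(-387), np.int64(129)), (np.int64(545), np.int64(-385), np.int64(134)), (np.int64(537), np.int64(-367), np.int64(105)), (np.int64(498), np.int64(-315), np.int64(10))] [416, 107, 64, 65, 115, 418]
292 [(np.int64(436), np.int64(-354), np.int64(-1)), (np.int64(543), np.int64(-413), np.int64(161)), (np.int64(533), np.int64(-386), np.int64(118)), (np.int64(544), np.int64(-385), np.int64(126)), (np.int64(542), np.int64(-372), np.int64(108)), (np.int64(500), np.int64(-318), np.int64(7))] [389, 103, 68, 55, 99, 452]
294 [(np.int64(531), np.int64(-424), np.int64(156)), (np.int64(544), np.int64(-415), np.int64(157)), (np.int64(538), np.int64(-391), np.int64(122)), (np.int64(543), np.int64(-385), np.int64(117)), (np.int64(541), np.int64(-372), np.int64(100)), (np.int64(504), np.int64(-322), np.int64(7))] [205, 94, 66, 49, 103, 456]
296 [(np.int64(535), np.int64(-428), np.int64(158)), (np.int64(544), np.int64(-416), np.int64(151)), (np.int64(547), np.int64(-399), np.int64(1
[... 1697 characters left out ...]
44), np.int64(-366), np.int64(47))] [399, 268, 324, 423, 456, 458]
308 [(np.int64(466), np.int64(-387), np.int64(-2)), (np.int64(502), np.int64(-392), np.int64(37)), (np.int64(517), np.int64(-383), np.int64(38)), (np.int64(526), np.int64(-380), np.int64(42)), (np.int64(534), np.int64(-375), np.int64(42)), (np.int64(549), np.int64(-371), np.int64(51))] [411, 365, 269, 376, 444, 464]
310 [(np.int64(468), np.int64(-391), np.int64(-4)), (np.int64(490), np.int64(-385), np.int64(8)), (np.int64(505), np.int64(-375), np.int64(8)), (np.int64(526), np.int64(-381), np.int64(35)), (np.int64(536), np.int64(-378), np.int64(40)), (np.int64(549), np.int64(-372), np.int64(44))] [417, 335, 281, 296, 361, 445]
```

```bash
python3 - <<'E'
from h import *
f=load('scene'); j=np.array([np.cos(np.radians(-77.4)),np.sin(np.radians(-77.4)),0])
for dz in (-.017,-.01,0,.03):
  for s in (-.03,.03): print(dz,s,w2px(f,np.array([.5234,-.378,.1383+dz])+s*j))
g=grab('scene'); print(abs(g['t']-f['t']).max(),abs(g['R']-f['R']).max())
o=bot.observe(); print(o['position'],o['qpos'],o['grip_width'])
E
```

```text
-0.017 -0.03 [239.2, 275.5]
-0.017 0.03 [225.7, 297.8]
-0.01 -0.03 [238.8, 273.6]
-0.01 0.03 [225.2, 295.9]
0 -0.03 [238.2, 270.7]
0 0.03 [224.5, 293.1]
0.03 -0.03 [236.3, 261.9]
0.03 0.03 [222.2, 284.6]
0.0 0.0
[ 0.52989939 -0.37165454  0.05091026] [ 0.17690035  0.83952216  0.55045225  1.67425307 -0.57668665  0.79450151
 -0.34452321] -1.9123401101431426e-05
```

Request:
arm_command(targets=[[0, 0, 0, 0, 0, 0], [0, 0, 0, 0, 0, 0], [0, 0, 0, 0, 0, 0], [0, 0, 0, 0, 0, 0], [0, 0, 10, 0, 0, 0], [0, 0, 10, 0, 0, 0], [0, 0, 0, 0, 0, 0], [0, 0, 0, 0, 0, 0]], grip=60)

```text
clock: 5.8
position: [0.5296, -0.3714, 0.0284]
tool_rot: [3.141, -0.0, -1.338]
force: [0.5, -0.6, 0.3]
grip_width: 0.0514
```

```bash
cat >> h.py <<'E'
def dark(f,p,half=.06,zmax=.2):
    """dark gripper points near p: lowest heights"""
    u,v=map(int,w2px(f,p)); u0,u1,v0,v1=u-60,u+60,v-60,v+50
    V,U=np.mgrid[v0:v1,u0:u1]; d=f['depth'][v0:v1,u0:u1].ravel(); c=f['color'][v0:v1,u0:u1].max(-1).ravel()[d>0]
    P=cloud(f,u0,u1,v0,v1); m=(c<75)&(abs(P[:,0]-p[0])<half)&(abs(P[:,1]-p[1])<half)&(P[:,2]<zmax)&(P[:,2]>.015)
    return P[m]
E
python3 - <<'E'
from h import *
plan((.529,-.371,.01),-76.6)
g=grab('scene'); p=bot.observe()['position']; G=dark(g,p); G=G[np.argsort(G[:,2])]; print((G[:14]*1000).round())
b=cv2.resize(g['color'][235:335,190:290],None,fx=5,fy=5,interpolation=cv2.INTER_CUBIC)
save('desc',np.clip(b*1.5,0,255).astype(np.uint8))
E
```

```text
at [ 0.5296 -0.3714  0.0284] -76.64 rp [ 1.7999e+02 -1.0000e-02] t 5.8 q [ 0.19  0.87  0.53  1.68 -0.59  0.76 -0.33] F [ 0.48 -0.64  0.29] w 0.0514
[[-0.6, 0.5, 18.4, 0, 0, -0.0]]
[[ 580. -354.   26.]
 [ 583. -361.   29.]
 [ 583. -364.   30.]
 [ 580. -349.   31.]
 [ 581. -354.   31.]
 [ 582. -360.   32.]
 [ 578. -347.   32.]
 [ 580. -353.   33.]
 [ 584. -369.   34.]
 [ 584. -364.   35.]
 [ 582. -359.   36.]
 [ 580. -353.   37.]
 [ 583. -363.   37.]
 [ 583. -370.   38.]]
```

View pics/desc.png

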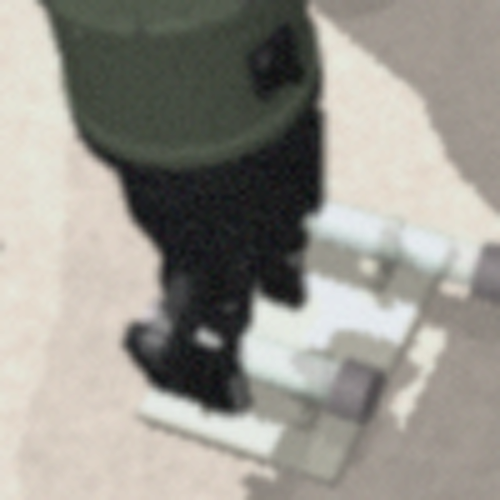

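```bash
python3 - <<'E'
from h import *
f=load('scene')
for u in (228,232,236): print(u,[(v,*(px2w(f,u,v)*1000).round().astype(int).tolist()) for v in range(306,320,2)])
for u in (244,247,249): print(u,[(v,*(px2w(f,u,v)*1000).round().astype(int).tolist()) for v in range(286,300,2)])
E
```

```text
228 [(306, 553, -425, 134), (308, 554, -427, 129), (310, 554, -428, 125), (312, 555, -430, 121), (314, 550, -427, 104), (316, 504, -394, 7), (318, 509, -400, 10)]
232 [(306, 540, -405, 96), (308, 545, -410, 100), (310, 552, -417, 108), (312, 553, -419, 103), (314, 555, -421, 100), (316, 536, -409, 57), (318, 516, -394, 9)]
236 [(306, 548, -401, 98), (308, 549, -403, 93), (310, 549, -404, 87), (312, 542, -400, 68), (314, 543, -402, 63), (316, 545, -405, 60), (318, 545, -406, 53)]
244 [(286, 522, -346, 83), (288, 521, -347, 76), (290, 521, -347, 68), (292, 520, -347, 59), (294, 519, -348, 52), (296, 501, -333, 9), (298, 505, -338, 10)]
247 [(286, 529, -344, 87), (288, 529, -345, 80), (290, 528, -345, 71), (292, 527, -345, 63), (294, 526, -345, 54), (296, 525, -346, 46), (298, 510, -334, 10)]
249 [(286, 531, -340, 84), (288, 533, -342, 80), (290, 534, -344, 75), (292, 532, -344, 65), (294, 531, -344, 57), (296, 531, -346, 51), (298, 513, -330, 8)]
```

Request:
arm_command(targets=[[0, 0, 6, 0, 0, 0], [0, 0, 3, 0, 0, 0], [0, 0, 0, 0, 0, 0]])

```text
clock: 6.15
position: [0.5297, -0.3714, 0.0189]
tool_rot: [-3.142, -0.0, -1.338]
force: [-0.1, 0.0, -0.0]
grip_width: 0.0515
```

Request:
arm_command(targets=[[0, 0, 0, 0, 0, 0], [0, 0, 0, 0, 0, 0], [0, 0, 0, 0, 0, 0], [0, 0, 0, 0, 0, 0], [0, 0, 0, 0, 0, 0], [0, 0, 0, 0, 0, 0]], grip=0, grip_force=25)

```text
clock: 6.75
position: [0.5294, -0.3698, 0.0192]
tool_rot: [3.141, 0.003, -1.337]
force: [0.6, 0.4, -0.9]
grip_width: 0.0192
```

```bash
python3 - <<'E'
from h import *
plan((.529,-.371,.05),-76.6)
g=grab('scene')
for u in (232,236,238,240,242,244): print(u,[(v,*(px2w(g,u,v)*1000).round().astype(int).tolist()) for v in range(304,318,2)])
E
```

```text
at [ 0.5294 -0.3698  0.0192] -76.6 rp [1.7999e+02 1.5000e-01] t 6.75 q [ 0.19  0.88  0.52  1.68 -0.6   0.75 -0.33] F [ 0.57  0.44 -0.94] w 0.0192
[[1.1, 0.7, -30.8, 0, 0, -0.0]]
232 [(304, 552, -413, 125), (306, 551, -414, 117), (308, 551, -415, 112), (310, 553, -417, 108), (312, 507, -383, 12), (314, 509, -386, 9), (316, 511, -389, 7)]
236 [(304, 540, -393, 88), (306, 541, -395, 84), (308, 549, -403, 94), (310, 550, -405, 89), (312, 550, -407, 84), (314, 516, -381, 9), (316, 519, -385, 8)]
238 [(304, 542, -390, 85), (306, 544, -393, 83), (308, 547, -396, 83), (310, 550, -400, 82), (312, 538, -392, 52), (314, 521, -379, 11), (316, 523, -382, 7)]
240 [(304, 543, -386, 81), (306, 547, -390, 82), (308, 540, -385, 61), (310, 540, -387, 56), (312, 540, -388, 48), (314, 541, -390, 44), (316, 528, -380, 10)]
242 [(304, 546, -383, 80), (306, 543, -381, 66), (308, 542, -382, 60), (310, 542, -383, 52), (312, 542, -384, 45), (314, 541, -385, 37), (316, 533, -379, 12)]
244 [(304, 533, -366, 47), (306, 537, -370, 47), (308, 540, -374, 46), (310, 542, -377, 44), (312, 542, -379, 38), (314, 531, -371, 9), (316, 943, -721, 873)]
```

Request:
arm_command(targets=[[0, 0, -3, 0, 0, 0], [0, 0, -6, 0, 0, 0], [0, 0, -12, 0, 0, 0], [0, 0, -20, 0, 0, 0], [0, 0, -30, 0, 0, 0], [0, 0, -40, 0, 0, 0], [0, 0, -40, 0, 0, 0], [0, 0, -20, 0, 0, 0]], grip_force=50)

```text
clock: 7.6
position: [0.5277, -0.37, 0.1987]
tool_rot: [3.138, 0.004, -1.339]
force: [0.7, 0.3, -3.2]
grip_width: 0.0173
```

```bash
python3 - <<'E'
from h import *
f=load('top')
# groove frame
w=np.array([np.cos(np.radians(165.3)),np.sin(np.radians(165.3))]); m=np.array([.57425752,.17297413]); print('face',m+w*.1305,'target',m+w*(.1305-.148))
plan((*(m+w*(.1305-.148)),.16),-104.7)
E
```

```text
face [0.44802908 0.20608954] target [0.59118471 0.16853337]
at [ 0.5277 -0.37    0.1987] -76.71 rp [179.81   0.26] t 7.6 q [ 0.11  0.67  0.67  1.58 -0.46  1.06 -0.43] F [ 0.68  0.26 -3.2 ] w 0.0173
[[-32, -30, 3, 0, 0, 2.2], [-35, -27, 3, 0, 0, 2.2], [-37, -22, 3, 0, 0, 2.2], [-40, -19, 3, 0, 0, 2.2], [-41, -14, 3, 0, 0, 2.2], [-42, -9, 3, 0, 0, 2.2], [-43, -5, 3, 0, 0, 2.2], [-43, -1, 3, 0, 0, 2.2]]
[[-43, 4, 3, 0, 0, 2.2], [-41, 9, 3, 0, 0, 2.2], [-41, 13, 3, 0, 0, 2.2], [-38, 17, 3, 0, 0, 2.2], [-37, 22, 3, 0, 0, 2.2]]
```

Request:
arm_command(targets=[[-32, -30, 0, 0, 0, 2.2], [-35, -27, 0, 0, 0, 2.2], [-37, -22, 0, 0, 0, 2.2], [-40, -19, 0, 0, 0, 2.2], [-41, -14, 0, 0, 0, 2.2], [-42, -9, 0, 0, 0, 2.2], [-43, -5, 0, 0, 0, 2.2], [-43, -1, 0, 0, 0, 2.2]])

```text
clock: 8.4
position: [0.6304, -0.0382, 0.2125]
tool_rot: [-3.133, -0.001, -1.671]
force: [1.2, 0.9, -3.6]
grip_width: 0.018
```

```bash
python3 - <<'E'
from h import *
plan((.5912,.1685,.18),-104.7)
E
```

```text
at [ 0.6304 -0.0382  0.2125] -95.74 rp [-1.7951e+02 -8.0000e-02] t 8.4 q [-0.53  0.67  0.8   1.62 -0.53  1.07 -1.25] F [ 1.19  0.91 -3.6 ] w 0.018
[[-35, 5, 5, 0, 0, 1.5], [-35, 8, 6, 0, 0, 1.5], [-33, 11, 5, 0, 0, 1.5], [-33, 14, 6, 0, 0, 1.5], [-31, 16, 5, 0, 0, 1.5], [-29, 18, 5, 0, 0, 1.5]]
```

Request:
arm_command(targets=[[-35, 5, 5, -0.4, 0, 1.5], [-35, 8, 6, 0, 0, 1.5], [-33, 11, 5, 0, 0, 1.5], [-33, 14, 6, 0, 0, 1.5], [-31, 16, 5, 0, 0, 1.5], [-20, 12, 5, 0, 0, 1.5], [0, 0, 0, 0, 0, 0], [0, 0, 0, 0, 0, 0]])

```text
clock: 9.2
position: [0.5929, 0.1744, 0.1863]
tool_rot: [-3.138, 0.005, -1.827]
force: [0.8, -0.5, -2.2]
grip_width: 0.0176
```

```bash
python3 - <<'E'
from h import *
plan((.5912,.1685,.10),-104.7,polar=False)
g=grab('scene')
s=bot.observe(); 
# tube points measured in scene camera near TCP
p=s['position']; u,v=map(int,w2px(g,p+[0,0,.0188])); print('px',u,v)
P=cloud(g,u-70,u+70,v-50,v+50); w=np.array([np.cos(np.radians(165.3)),np.sin(np.radians(165.3))]); n=np.array([-w[1],w[0]])
a=(P[:,:2]-p[:2])@w; r=(P[:,:2]-p[:2])@n; m=(abs(a)<.09)&(abs(r)<.03)&(abs(P[:,2]-p[2]-.019)<.02)
print('along',np.percentile(a[m],[0,1,99,100]).round(4))
for lo,hi in((-.053,-.041),(.041,.053)):
    q=m&(a>lo)&(a<hi); 
    if q.sum(): print(lo,q.sum(),P[q,2].max().round(4),np.percentile(r[q],[2,98]).round(4),'z rep',p[2].round(4))
b=cv2.resize(g['color'][v-60:v+60,u-80:u+80],None,fx=4,fy=4,interpolation=cv2.INTER_CUBIC); save('above',np.clip(b*1.4,0,255).astype(np.uint8))
E
```

```text
at [0.5929 0.1744 0.1863] -104.68 rp [-179.77    0.28] t 9.2 q [-0.91  0.7   0.85  1.68 -0.6   1.03 -1.69] F [ 0.75 -0.48 -2.22] w 0.0176
[[2, 0, 29, 0, 0, 0.0], [2, 0, 29, 0, 0, 0.0], [2, 0, 28, 0, 0, 0.0]]
px 389 131
along [-0.0566 -0.0556  0.0535  0.055 ]
-0.053 49 0.2188 [-0.0053  0.0152] z rep 0.1862
0.041 41 0.2197 [0.0016 0.0149] z rep 0.1862
```

View pics/above.png

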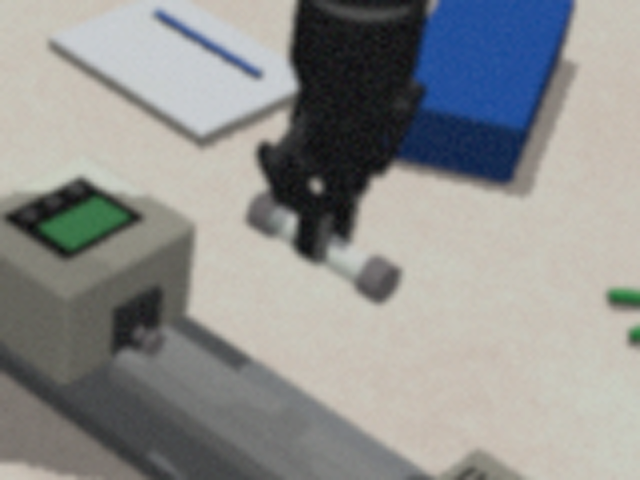

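Request:
arm_command(targets=[[2, 0, 35, -0.2, 0.2, 0], [2, 0, 35, 0, 0, 0], [2, 0, 35, 0, 0, 0], [0, 0, 20, 0, 0, 0], [0, 0, 6, 0, 0, 0], [0, 0, 0, 0, 0, 0], [0, 0, 0, 0, 0, 0]])

```text
clock: 9.95
position: [0.5965, 0.1623, 0.0568]
tool_rot: [-3.135, 0.005, -1.834]
force: [-0.2, -1.2, -2.6]
grip_width: 0.0177
```

```bash
python3 - <<'E'
from h import *
plan((.5912,.1685,.04),-104.7,polar=False)
E
```

```text
at [0.5965 0.1623 0.0568] -105.07 rp [-179.61    0.31] t 9.95 q [-0.81  0.85  0.7   1.77 -0.74  0.8  -1.57] F [-0.22 -1.22 -2.62] w 0.0177
[[-4.6, 6.7, 16.8, 0, 0, -0.4]]
```

Request:
arm_command(targets=[[-4.5, 6.5, 4, -0.4, 0.3, -0.3], [0, 0, 4, 0, 0, 0], [0, 0, 0, 0, 0, 0], [0, 0, 0, 0, 0, 0]])

```text
clock: 10.35
position: [0.5924, 0.1698, 0.0512]
tool_rot: [-3.139, 0.003, -1.827]
force: [-0.3, -0.5, -2.1]
grip_width: 0.0176
```

```bash
python3 - <<'E'
from h import *
plan((.5912,.1685,.03),-104.7,polar=False)
E
```

```text
at [0.5924 0.1698 0.0512] -104.7 rp [-1.7987e+02  1.4000e-01] t 10.35 q [-0.82  0.85  0.7   1.77 -0.74  0.8  -1.57] F [-0.33 -0.46 -2.14] w 0.0176
[[1.6, 0.8, 21.2, 0, 0, 0.0]]
```

Request:
arm_command(targets=[[1.6, 0.8, 6, 0, 0, 0], [0, 0, 5, 0, 0, 0], [0, 0, 0, 0, 0, 0], [0, 0, 0, 0, 0, 0]])

```text
clock: 10.75
position: [0.5912, 0.1683, 0.0393]
tool_rot: [-3.139, 0.003, -1.827]
force: [0.4, 0.2, -2.2]
grip_width: 0.0177
```

```bash
python3 - <<'E'
from h import *
plan((.5912,.1685,.03),-104.7,polar=False)
w=np.array([np.cos(np.radians(165.3)),np.sin(np.radians(165.3))]); n=np.array([-w[1],w[0]]); o=np.array([.5912,.1685])
g=grab('scene'); t=grab('top')
for nm,f in(('scene',g),('top',t)):
    P=cloud(f,120,220,150,320) if nm=='top' else cloud(f,320,450,130,240)
    a=(P[:,:2]-o)@w; r=(P[:,:2]-o)@n; z=P[:,2]
    # groove floor: median height over lateral bins, along part free of tube
    for lo,hi in((-.10,-.065),(.065,.11)):
        k=(a>lo)&(a<hi)
        print(nm,lo,[(round(c*1000),(np.median(z[k&(abs(r-c)<.002)])*1000).round(1) if (k&(abs(r-c)<.002)).sum()>2 else None) for c in np.arange(-.036,.037,.004)])
    for lo,hi in((-.053,-.041),(.041,.053)):
        k=(a>lo)&(a<hi)&(z>.047)&(z<.09)&(abs(r)<.02); 
        if k.sum()>5: print(nm,'cap',lo,k.sum(),np.percentile(z[k],97).round(4),'top r',r[k&(z>np.percentile(z[k],75))].mean().round(4),np.percentile(r[k],[3,97]).round(4))
E
```

```text
at [0.5912 0.1683 0.0393] -104.7 rp [-1.7986e+02  1.4000e-01] t 10.75 q [-0.81  0.87  0.68  1.78 -0.76  0.78 -1.56] F [ 0.45  0.22 -2.17] w 0.0177
[[-0.2, 0, 9.3, 0, 0, 0.0]]
scene -0.1 [(-36, None), (-32, np.float64(38.6)), (-28, np.float64(39.9)), (-24, np.float64(39.5)), (-20, np.float64(39.3)), (-16, np.float64(39.5)), (-12, np.float64(37.3)), (-8, np.float64(34.4)), (-4, np.float64(31.0)), (0, np.float64(31.5)), (4, None), (8, np.float64(38.2)), (12, np.float64(39.3)), (16, np.float64(39.3)), (20, np.float64(39.5)), (24, np.float64(38.5)), (28, np.float64(31.1)), (32, np.float64(22.5)), (36, np.float64(23.1))]
scene 0.065 [(-36, None), (-32, np.float64(38.5)), (-28, np.float64(40.3)), (-24, np.float64(40.0)), (-20, np.float64(39.5)), (-16, np.float64(39.2)), (-12, np.float64(38.2)), (-8, np.float64(35.0)), (-4, np.float64(30.4)), (0, np.float64(32.7)), (4, None), (8, np.float64(39.4)), (12, np.float64(39.7)), (16, np.float64(39.8)), (20, np.float64(39.6)), (24, np.float64(38.7)), (28, np.float64(32.4)), (32, np.float64(23.7)), (36, np.float64(23.0))]
scene cap -0.053 41 0.0717 t
[... 435 characters left out ...]
20, np.float64(40.2)), (24, np.float64(40.7)), (28, np.float64(33.5)), (32, np.float64(23.4)), (36, np.float64(22.6))]
top 0.065 [(-36, np.float64(23.8)), (-32, np.float64(37.5)), (-28, np.float64(39.8)), (-24, np.float64(39.8)), (-20, np.float64(39.7)), (-16, np.float64(39.7)), (-12, np.float64(39.9)), (-8, np.float64(37.0)), (-4, np.float64(32.5)), (0, np.float64(31.0)), (4, np.float64(34.0)), (8, np.float64(37.8)), (12, np.float64(39.4)), (16, np.float64(41.3)), (20, np.float64(39.8)), (24, np.float64(40.7)), (28, np.float64(36.5)), (32, np.float64(24.0)), (36, np.float64(23.5))]
top cap -0.053 61 0.0732 top r 0.0026 [-0.0071  0.015 ]
top cap 0.041 66 0.0715 top r 0.0034 [-0.0086  0.0152]
```

Request:
arm_command(targets=[[-5.5, 0, 0, 0, 0, 0], [0, 0, 0, 0, 0, 0], [0, 0, 0, 0, 0, 0]])

```text
clock: 11.15
position: [0.5929, 0.1743, 0.0397]
tool_rot: [-3.139, 0.003, -1.827]
force: [-0.1, -0.0, -2.9]
grip_width: 0.0177
```

```bash
cat >> h.py <<'E'
w=np.array([np.cos(np.radians(165.3)),np.sin(np.radians(165.3))]); n=np.array([-w[1],w[0]]); o=np.array([.5912,.1685])
def look():
    for nm in('scene','top'):
        f=grab(nm); P=cloud(f,120,220,150,320) if nm=='top' else cloud(f,320,450,130,240)
        a=(P[:,:2]-o)@w; r=(P[:,:2]-o)@n; z=P[:,2]
        k=(z>.037)&(z<.044)&(abs(r)<.06)&(((a>-.10)&(a<-.065))|((a>.065)&(a<.105))); L=np.percentile(r[k],[2,98])
        print(nm,'lands',L.round(4),'mid',L.mean().round(4))
        k=(z>.047)&(z<.09)&(abs(r+.002)<.018)&(a<.075)&(a>-.12); print(' tube along',np.percentile(a[k],[0,1,99,100]).round(4))
        for lo,hi in((-.053,-.041),(.041,.053)):
            k2=k&(a>lo)&(a<hi)
            if k2.sum()>5:
                A=np.c_[2*r[k2],2*z[k2],np.ones(k2.sum())]; s=np.linalg.lstsq(A,r[k2]**2+z[k2]**2,rcond=None)[0]
                print('  cap',lo,k2.sum(),'ztop',np.percentile(z[k2],97).round(4),'r',np.percentile(r[k2],[2,98]).round(4),'circle',s[:2].round(4),np.sqrt(abs(s[2]+s[0]**2+s[1]**2)).round(4))
E
python3 - <<'E'
from h import *
plan((.5912,.1685,.03),-104.7,polar=False); look()
E
```

```text
at [0.5929 0.1743 0.0397] -104.69 rp [-1.7984e+02  1.7000e-01] t 11.15 q [-0.81  0.87  0.68  1.77 -0.76  0.78 -1.57] F [-0.06 -0.01 -2.92] w 0.0177
[[6, 0.2, 9.7, 0, 0, 0.0]]
scene lands [-0.0305  0.0295] mid -0.0005
 tube along [-0.0564 -0.0556  0.0552  0.0567]
  cap -0.053 37 ztop 0.0705 r [-0.0121  0.0099] circle [-0.0027  0.0591] 0.0106
  cap 0.041 26 ztop 0.0693 r [-0.001   0.0096] circle [0.001  0.0597] 0.0079
top lands [-0.0305  0.029 ] mid -0.0007
 tube along [-0.1199 -0.1189  0.0542  0.0659]
  cap -0.053 58 ztop 0.0731 r [-0.015   0.0086] circle [-0.0029  0.0618] 0.0103
  cap 0.041 64 ztop 0.0728 r [-0.0152  0.0088] circle [-0.003   0.0614] 0.0101
```

Request:
arm_command(targets=[[2.2, 0, 3, 0, -0.1, 0], [0, 0, 3, 0, 0, 0], [0, 0, 0, 0, 0, 0]])

```text
clock: 11.55
position: [0.5922, 0.1719, 0.0331]
tool_rot: [-3.139, 0.005, -1.827]
force: [0.2, -0.4, -2.3]
grip_width: 0.018
```

```bash
python3 - <<'E'
from h import *
plan((.5912,.1685,.03),-104.7,polar=False); look()
E
```

```text
at [0.5922 0.1719 0.0331] -104.69 rp [-179.84    0.28] t 11.55 q [-0.81  0.87  0.67  1.77 -0.76  0.77 -1.56] F [ 0.17 -0.42 -2.32] w 0.018
[[3.5, 0.1, 3.1, 0, 0, 0.0]]
scene lands [-0.0306  0.0294] mid -0.0006
 tube along [-0.0565 -0.0557  0.0545  0.0565]
  cap -0.053 36 ztop 0.0653 r [-0.0109  0.0111] circle [-0.0006  0.0539] 0.01
  cap 0.041 21 ztop 0.0634 r [0.0001 0.0115] circle [0.0058 0.0567] 0.0052
top lands [-0.0296  0.0292] mid -0.0002
 tube along [-0.12   -0.1194  0.0538  0.0543]
  cap -0.053 58 ztop 0.0669 r [-0.0113  0.0117] circle [0.0003 0.0561] 0.0094
  cap 0.041 62 ztop 0.0671 r [-0.0126  0.0117] circle [-0.0005  0.0561] 0.0096
```

Request:
arm_command(targets=[[0, 0, 1.5, 0, 0, 0], [0, 0, 1, 0, 0, 0], [0, 0, 0, 0, 0, 0]])

```text
clock: 11.95
position: [0.5925, 0.1718, 0.0309]
tool_rot: [-3.138, 0.005, -1.827]
force: [0.0, 0.2, -2.4]
grip_width: 0.0175
```

Request:
arm_command(targets=[[0, 0, 1, 0, 0, 0], [0, 0, 0, 0, 0, 0]])

```text
clock: 12.15
position: [0.5926, 0.1714, 0.0302]
tool_rot: [-3.138, 0.005, -1.828]
force: [-0.9, 0.1, -2.3]
grip_width: 0.0179
```

Request:
arm_command(targets=[[0, 0, 1, 0, 0, 0], [0, 0, 0, 0, 0, 0]])

```text
clock: 12.35
position: [0.5927, 0.1709, 0.0297]
tool_rot: [-3.138, 0.005, -1.828]
force: [-0.7, -0.5, -1.1]
grip_width: 0.0175
```

Request:
arm_command(targets=[[0, 0, 1, 0, 0, 0], [0, 0, 0, 0, 0, 0]])

```text
clock: 12.55
position: [0.5928, 0.1709, 0.0297]
tool_rot: [-3.138, 0.005, -1.828]
force: [-1.2, -2.0, -0.8]
grip_width: 0.0178
```

```bash
python3 - <<'E'
from h import *
plan((.5912,.1685,.03),-104.7,polar=False); look()
E
```

```text
at [0.5928 0.1709 0.0297] -104.72 rp [-179.8     0.31] t 12.55 q [-0.8   0.88  0.67  1.78 -0.77  0.76 -1.55] F [-1.23 -2.04 -0.82] w 0.0178
[[2.7, 0.9, -0.3, 0, 0, -0.0]]
scene lands [-0.0303  0.0292] mid -0.0005
 tube along [-0.0582 -0.0561  0.0531  0.0573]
  cap -0.053 34 ztop 0.0625 r [-0.0085  0.0118] circle [0.0012 0.0527] 0.0085
  cap 0.041 17 ztop 0.0579 r [0.0018 0.0134] circle [0.0076 0.0537] 0.0044
top lands [-0.0296  0.0294] mid -0.0001
 tube along [-0.12   -0.1179  0.0533  0.0536]
  cap -0.053 55 ztop 0.0641 r [-0.0095  0.0121] circle [0.0013 0.0546] 0.0084
  cap 0.041 64 ztop 0.0658 r [-0.0116  0.0127] circle [0.     0.0523] 0.0102
```

Request:
arm_command(targets=[[0.7, 0, 1, 0, 0, 0], [0, 0, 0, 0, 0, 0]])

```text
clock: 12.85
position: [0.5928, 0.171, 0.0296]
tool_rot: [-3.138, 0.007, -1.827]
force: [-1.8, -2.4, -0.6]
grip_width: 0.0177
```

Request:
arm_command(targets=[[0.5, 0, 1, 0, 0, 0], [0, 0, 0, 0, 0, 0]])

```text
clock: 13.05
position: [0.5929, 0.171, 0.0296]
tool_rot: [-3.138, 0.008, -1.827]
force: [-1.5, -2.4, 0.2]
grip_width: 0.0179
```

Request:
arm_command(targets=[[0, 0, 0, 0, 0, 0], [0, 0, 0, 0, 0, 0], [0, 0, 0, 0, 0, 0], [0, 0, 0, 0, 0, 0], [0, 0, 0, 0, 0, 0]], grip=55)

```text
clock: 13.55
position: [0.5934, 0.1714, 0.0292]
tool_rot: [-3.137, 0.009, -1.827]
force: [-0.1, -0.4, -0.4]
grip_width: 0.047
```

Request:
arm_command(targets=[[0, 0, -5, 0, 0, 0], [0, 0, -20, 0, 0, 0], [0, 0, -30, 0, 0, 0], [0, 0, -30, 0, 0, 0], [0, 0, 0, 0, 0, 0]])

```text
clock: 14.05
position: [0.5925, 0.1701, 0.1176]
tool_rot: [-3.138, 0.007, -1.828]
force: [0.9, -0.6, 0.1]
grip_width: 0.0466
```

```bash
python3 - <<'E'
from h import *
plan((.5912,.1685,.1),-104.7,polar=False); look()
g=load('scene'); b=cv2.resize(g['color'][95:235,290:450],None,fx=4,fy=4,interpolation=cv2.INTER_CUBIC); save('laid',np.clip(b*1.4,0,255).astype(np.uint8))
E
```

```text
at [0.5925 0.1701 0.1176] -104.72 rp [-179.79    0.42] t 14.05 q [-0.86  0.77  0.77  1.74 -0.67  0.91 -1.62] F [ 0.92 -0.57  0.11] w 0.0466
[[1.9, 0.9, 17.6, 0, 0, -0.0]]
scene lands [-0.0313  0.0296] mid -0.0009
 tube along [-0.0581 -0.0568  0.0526  0.0556]
  cap -0.053 32 ztop 0.0609 r [-0.0093  0.0114] circle [0.0005 0.0518] 0.0087
  cap 0.041 29 ztop 0.0611 r [-0.009   0.0131] circle [0.0005 0.0512] 0.0098
top lands [-0.0302  0.0292] mid -0.0005
 tube along [-0.1199 -0.1179  0.0531  0.0534]
  cap -0.053 54 ztop 0.0639 r [-0.0108  0.0121] circle [0.0003 0.0534] 0.0091
  cap 0.041 66 ztop 0.0637 r [-0.0108  0.0131] circle [0.0009 0.053 ] 0.0097
```

View pics/laid.png

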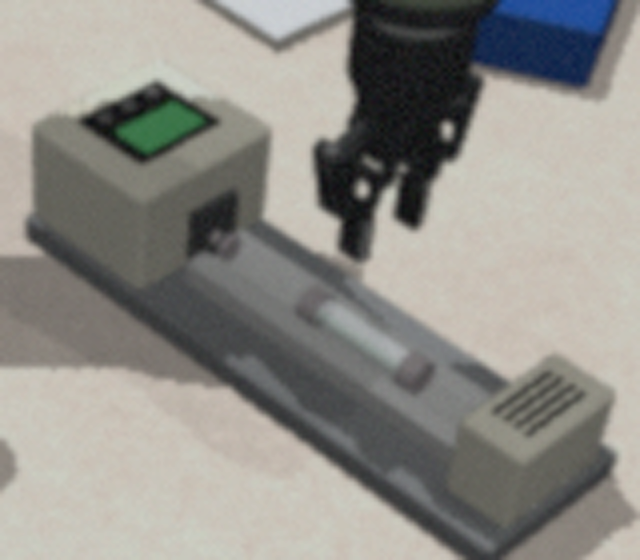

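Request:
arm_command(targets=[[0, -20, 0, -0.2, 0.4, 0], [0, -30, 0, 0, 0, 0], [0, -25, 0, 0, 0, 0], [0, -7, 0, 0, 0, 0], [0, 0, 0, 0, 0, 0], [0, 0, 0, 0, 0, 0]], grip=0, grip_force=30)

```text
clock: 14.75
position: [0.6691, 0.1497, 0.1084]
tool_rot: [3.131, -0.004, -1.826]
force: [-1.0, 0.2, 0.1]
grip_width: -0.0001
```

```bash
python3 - <<'E'
from h import *
plan((.6742,.1498,.06),-104.7,polar=False)
E
```

```text
at [0.6691 0.1497 0.1084] -104.63 rp [179.37  -0.24] t 14.75 q [-0.73  0.88  0.75  1.53 -0.67  1.02 -1.62] F [-1.04  0.21  0.13] w -0.0001
[[-1, -2, 24, 0, 0, 0.0], [-0, -3, 24, 0, 0, 0.0]]
```

Request:
arm_command(targets=[[-1, -3, 16, 0.5, -0.2, 0], [0, -2, 16, 0, 0, 0], [0, 0, 10, 0, 0, 0], [0, 0, 0, 0, 0, 0], [0, 0, 0, 0, 0, 0]])

```text
clock: 15.25
position: [0.671, 0.1512, 0.0638]
tool_rot: [3.137, -0.001, -1.825]
force: [0.2, 0.2, 0.7]
grip_width: 0.0
```

```bash
python3 - <<'E'
from h import *
plan((.6742,.1498,.030),-104.7,polar=False)
g=grab('scene')
p=bot.observe()['position']; u,v=map(int,w2px(g,p)); print(u,v)
P=cloud(g,u-40,u+40,v-50,v+30); a=(P[:,:2]-o)@w; r=(P[:,:2]-o)@n; 
c=g['color'][v-50:v+30,u-40:u+40].max(-1).ravel()[g['depth'][v-50:v+30,u-40:u+40].ravel()>0]
k=(c<80)&(abs(a+.085)<.03)&(abs(r)<.025)&(P[:,2]<.11)&(P[:,2]>.03); Q=np.c_[a,r,P[:,2]][k]; Q=Q[np.argsort(Q[:,2])]; print(len(Q),(Q[:25]*1000).round().astype(int).tolist())
k2=k&(P[:,2]<.1); print('along ext',np.percentile(a[k2],[2,50,98]).round(4),'r',np.percentile(r[k2],[2,98]).round(4))
E
```

```text
at [0.671  0.1512 0.0638] -104.54 rp [ 1.7972e+02 -3.0000e-02] t 15.25 q [-0.71  0.93  0.71  1.55 -0.71  0.94 -1.59] F [0.2  0.21 0.73] w 0.0
[[0.6, -3.5, 33.8, 0, 0, 0.2]]
403 189
100 [[-99, 24, 32], [-57, -6, 35], [-55, -7, 37], [-57, -1, 38], [-97, 8, 39], [-56, 7, 39], [-100, 12, 40], [-57, 4, 41], [-56, 11, 42], [-57, 0, 43], [-56, 7, 43], [-56, 3, 44], [-57, -4, 45], [-55, 11, 45], [-56, -9, 45], [-56, 8, 47], [-56, -4, 48], [-57, 6, 50], [-56, 10, 52], [-55, 5, 52], [-57, -2, 53], [-55, 13, 54], [-55, -3, 55], [-56, 2, 55], [-56, 10, 56]]
along ext [-0.098  -0.0816 -0.0552] r [-0.0073  0.0129]
```

Request:
arm_command(targets=[[0.5, -2, 12, 0.2, 0, 0], [0, -1, 10, 0, 0, 0], [0, 0, 8, 0, 0, 0], [0, 0, 0, 0, 0, 0], [0, 0, 0, 0, 0, 0]])

```text
clock: 15.8
position: [0.6742, 0.15, 0.0318]
tool_rot: [3.141, -0.0, -1.825]
force: [-0.6, -0.3, -0.2]
grip_width: 0.0001
```

```bash
python3 - <<'E'
from h import *
plan((.6742,.1498,.030),-104.7,polar=False)
g=grab('scene'); b=cv2.resize(g['color'][130:240,330:450],None,fx=5,fy=5,interpolation=cv2.INTER_CUBIC); save('behind',np.clip(b*1.5,0,255).astype(np.uint8))
E
```

```text
at [0.6742 0.15   0.0318] -104.54 rp [179.97  -0.  ] t 15.8 q [-0.7   0.97  0.69  1.55 -0.74  0.89 -1.57] F [-0.59 -0.33 -0.15] w 0.0001
[[0.2, -0, 1.8, 0, 0, 0.2]]
```

View pics/behind.png

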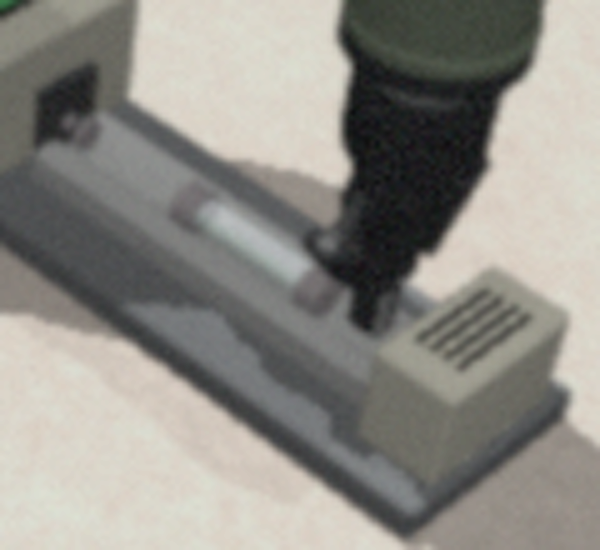

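Request:
arm_command(targets=[[0, 3, 2, 0, 0, 0], [0, 4, 0, 0, 0, 0], [0, 4, 0, 0, 0, 0]])

```text
clock: 16.15
position: [0.6633, 0.1528, 0.0302]
tool_rot: [-3.141, 0.0, -1.825]
force: [0.1, 0.3, 0.0]
grip_width: 0.0
```

Request:
arm_command(targets=[[0, 3, 0, 0, 0, 0], [0, 3, 0, 0, 0, 0], [0, 3, 0, 0, 0, 0]])

```text
clock: 16.45
position: [0.6537, 0.1556, 0.0307]
tool_rot: [-3.141, 0.001, -1.824]
force: [0.3, -1.0, -0.7]
grip_width: -0.0
```

```bash
python3 - <<'E'
from h import *
plan((.66,.1535,.030),-104.7,polar=False); s=bot.observe(); d=s['position'][:2]-o; print('along',d@w,'lat',d@n,'Fa',s['force'][:2]@w); look()
E
```

```text
at [0.6537 0.1556 0.0307] -104.53 rp [-1.7995e+02  4.0000e-02] t 16.45 q [-0.72  0.95  0.68  1.61 -0.74  0.86 -1.56] F [ 0.33 -1.03 -0.65] w -0.0
[[0.5, -6.6, 0.7, 0, 0, 0.2]]
along -0.06372847336915861 lat -0.003381071888381678 Fa -0.5785280091908084
scene lands [-0.031   0.0298] mid -0.0006
 tube along [-0.0769 -0.0758  0.0556  0.057 ]
  cap -0.053 26 ztop 0.0606 r [-0.0001  0.0117] circle [0.0053 0.0545] 0.0055
  cap 0.041 35 ztop 0.0619 r [-0.0094  0.0137] circle [0.0018 0.0522] 0.0095
top lands [-0.0292  0.0291] mid -0.0001
 tube along [-0.1199 -0.1189  0.0564  0.0632]
  cap -0.053 62 ztop 0.0752 r [-0.0111  0.0122] circle [0.0038 0.0643] 0.0116
  cap 0.041 62 ztop 0.063 r [-0.0116  0.013 ] circle [0.0007 0.0512] 0.0103
```

Request:
arm_command(targets=[[0, 4, 0, 0, 0, 0], [0, 4, 0, 0, 0, 0], [0, 4, 0, 0, 0, 0], [0, 4, 0, 0, 0, 0], [0, 4, 0, 0, 0, 0], [0, 4, 0, 0, 0, 0], [0, 4, 0, 0, 0, 0], [0, 4, 0, 0, 0, 0]])

```text
clock: 17.35
position: [0.6206, 0.1642, 0.0308]
tool_rot: [-3.14, 0.001, -1.825]
force: [1.7, -0.5, -0.5]
grip_width: -0.0003
```

```bash
cat >>h.py <<'E'
def st():
    s=bot.observe(); d=s['position'][:2]-o; print('along',(d@w).round(4),'lat',(d@n).round(4),'z',s['position'][2].round(4),'Fa',(s['force'][:2]@w).round(2),'Fn',(s['force'][:2]@n).round(2),'Fz',s['force'][2].round(2),'t',s['clock'],'rpy',np.degrees(s['tool_rot']).round(2))
E
python3 - <<'E'
from h import *
st(); look()
E
```

```text
along -0.0296 lat -0.0033 z 0.0308 Fa -1.76 Fn 0.08 Fz -0.45 t 17.35 rpy [-1.7991e+02  5.0000e-02 -1.0454e+02]
scene lands [-0.0312  0.0292] mid -0.001
 tube along [-0.0431 -0.0422  0.0731  0.0739]
  cap -0.053 13 ztop 0.0888 r [-0.0128  0.0101] circle [-0.0017  0.0719] 0.015
  cap 0.041 22 ztop 0.0588 r [-0.0044  0.0106] circle [0.0025 0.0532] 0.0056
top lands [-0.0291  0.0294] mid 0.0001
 tube along [-0.12   -0.1194  0.0737  0.0749]
  cap 0.041 47 ztop 0.0602 r [-0.0084  0.0092] circle [0.0005 0.0523] 0.0068
```

Request:
arm_command(targets=[[0, 4, 0, 0, 0, 0], [0, 4, 0, 0, 0, 0], [0, 4, 0, 0, 0, 0], [0, 4, 0, 0, 0, 0], [0, 4, 0, 0, 0, 0], [0, 3, 0, 0, 0, 0]])

```text
clock: 18.05
position: [0.5968, 0.1704, 0.0309]
tool_rot: [-3.14, 0.001, -1.825]
force: [1.4, -0.2, -0.1]
grip_width: -0.0002
```

```bash
python3 - <<'E'
from h import *
st()
g=grab('top')
P=cloud(g,120,220,150,320); a=(P[:,:2]-o)@w; r=(P[:,:2]-o)@n; z=P[:,2]
for x in np.arange(.08,.15,.003):
    k=(abs(a-x)<.0016)&(abs(r)<.005); print(round(x*1000),(np.percentile(z[k],80)*1000).round(1) if k.sum() else None,end='; ')
b=cv2.resize(g['color'][220:320,120:220],None,fx=5,fy=5,interpolation=cv2.INTER_CUBIC); save('nearpad',np.clip(b*1.5,0,255).astype(np.uint8))
E
```

```text
along -0.005 lat -0.0033 z 0.0309 Fa -1.41 Fn -0.18 Fz -0.13 t 18.05 rpy [-1.7990e+02  6.0000e-02 -1.0454e+02]
80 57.6; 83 58.9; 86 59.9; 89 57.7; 92 56.4; 95 59.6; 98 61.7; 101 61.2; 104 62.0; 107 60.8; 110 60.9; 113 61.8; 116 46.1; 119 32.2; 122 35.5; 125 36.1; 128 34.8; 131 59.5; 134 57.9; 137 58.4; 140 57.0; 143 53.5; 146 55.8; 149 77.8;
```

View pics/nearpad.png

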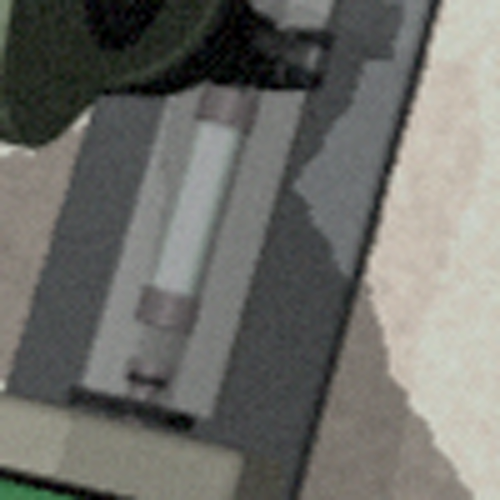

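Request:
arm_command(targets=[[0, 3, 0, 0, 0, 0], [0, 3, 0, 0, 0, 0], [0, 2, 0, 0, 0, 0]])

```text
clock: 18.4
position: [0.5883, 0.1726, 0.0309]
tool_rot: [-3.14, 0.001, -1.825]
force: [1.9, -1.0, 0.0]
grip_width: -0.0
```

Request:
arm_command(targets=[[0, 1.5, 0, 0, 0, 0], [0, 1.5, 0, 0, 0, 0]])

```text
clock: 18.6
position: [0.5851, 0.1735, 0.0309]
tool_rot: [-3.14, 0.001, -1.825]
force: [2.2, 0.2, -0.4]
grip_width: -0.0003
```

Request:
arm_command(targets=[[0, 1.5, 0, 0, 0, 0], [0, 1.5, 0, 0, 0, 0]])

```text
clock: 18.8
position: [0.5821, 0.1742, 0.0309]
tool_rot: [-3.14, 0.001, -1.825]
force: [1.2, -0.2, 0.5]
grip_width: -0.0002
```

Request:
arm_command(targets=[[0, 1, 0, 0, 0, 0], [0, 1, 0, 0, 0, 0]])

```text
clock: 19.0
position: [0.58, 0.1748, 0.0309]
tool_rot: [-3.14, 0.001, -1.825]
force: [2.0, -0.1, -0.6]
grip_width: -0.0003
```

Request:
arm_command(targets=[[0, 1, 0, 0, 0, 0]])

```text
clock: 19.1
position: [0.5789, 0.1751, 0.0309]
tool_rot: [-3.14, 0.001, -1.824]
force: [2.1, -0.3, 0.1]
grip_width: -0.0001
```

Request:
arm_command(targets=[[0, 1, 0, 0, 0, 0]])

```text
clock: 19.2
position: [0.578, 0.1753, 0.0309]
tool_rot: [-3.139, 0.001, -1.825]
force: [2.3, -0.2, -0.4]
grip_width: 0.0003
```

Request:
arm_command(targets=[[0, 0.7, 0, 0, 0, 0]])

```text
clock: 19.3
position: [0.5773, 0.1755, 0.0309]
tool_rot: [-3.139, 0.001, -1.825]
force: [6.6, -1.3, -1.8]
grip_width: 0.0001
```

Request:
arm_command(targets=[[0, 0.7, 0, 0, 0, 0]])

```text
clock: 19.4
position: [0.5773, 0.1755, 0.0311]
tool_rot: [-3.138, 0.001, -1.825]
force: [8.3, -1.6, -0.9]
grip_width: -0.0001
```

Request:
arm_command(targets=[[0, 0.7, 0, 0, 0, 0]])

```text
clock: 19.5
position: [0.5773, 0.1754, 0.0314]
tool_rot: [-3.136, 0.001, -1.825]
force: [4.8, -1.1, -0.6]
grip_width: 0.0003
```

Request:
arm_command(targets=[[0, 0.7, 0, 0, 0, 0]])

```text
clock: 19.6
position: [0.5774, 0.1754, 0.0316]
tool_rot: [-3.135, 0.001, -1.825]
force: [5.6, -1.6, -0.8]
grip_width: -0.0001
```

Request:
arm_command(targets=[[0, 0.7, 0, 0, 0, 0]])

```text
clock: 19.7
position: [0.5774, 0.1753, 0.0318]
tool_rot: [-3.133, 0.002, -1.826]
force: [6.4, -0.9, -1.4]
grip_width: -0.0001
```

Request:
arm_command(targets=[[0, 0.7, 0, 0, 0, 0]])

```text
clock: 19.8
position: [0.5774, 0.1752, 0.032]
tool_rot: [-3.132, 0.002, -1.826]
force: [5.1, -1.6, -0.9]
grip_width: 0.0001
```

Request:
arm_command(targets=[[0, 0.7, 0, 0, 0, 0], [0, 0.7, 0, 0, 0, 0]])

```text
clock: 20.0
position: [0.5774, 0.1751, 0.0324]
tool_rot: [-3.129, 0.002, -1.826]
force: [6.7, -1.8, -1.8]
grip_width: 0.0003
```

Request:
arm_command(targets=[[0, 0.7, 0, 0, 0, 0], [0, 0.7, 0, 0, 0, 0]])

```text
clock: 20.2
position: [0.5775, 0.175, 0.0329]
tool_rot: [-3.126, 0.002, -1.827]
force: [6.0, -1.6, -1.8]
grip_width: 0.0002
```

Request:
arm_command(targets=[[0, 0.7, 0, 0, 0, 0], [0, 0.7, 0, 0, 0, 0]])

```text
clock: 20.4
position: [0.5775, 0.1749, 0.0333]
tool_rot: [-3.123, 0.002, -1.827]
force: [5.9, -1.7, -0.4]
grip_width: -0.0
```

Request:
arm_command(targets=[[0, -2, 0, 0, 0, 0], [0, -4, 0, 0, 0, 0], [0, -8, 0, 0, 0, 0], [0, -8, 0, 0, 0, 0], [0, 0, 0, 0, 0, 0]])

```text
clock: 20.9
position: [0.5999, 0.169, 0.0335]
tool_rot: [-3.124, 0.002, -1.827]
force: [-0.0, 0.2, -0.8]
grip_width: -0.0001
```

Request:
arm_command(targets=[[0, -3, -10, 0, 0, 0], [0, 0, -30, 0, 0, 0], [0, 0, -40, 0, 0, 0], [0, 0, -40, 0, 0, 0], [0, 0, 0, 0, 0, 0]])

```text
clock: 21.4
position: [0.6008, 0.1667, 0.1594]
tool_rot: [-3.126, -0.0, -1.829]
force: [1.0, -0.5, -0.2]
grip_width: -0.0001
```

```bash
python3 - <<'E'
from h import *
st()
g=grab('top'); s=grab('scene')
P=cloud(g,120,220,150,320); a=(P[:,:2]-o)@w; r=(P[:,:2]-o)@n; z=P[:,2]
for x in np.arange(.010,.152,.003):
    k=(abs(a-x)<.0016)&(abs(r)<.005); print(round(x*1000),(np.percentile(z[k],80)*1000).round(1) if k.sum() else None,end='; ')
b=cv2.resize(g['color'][210:320,110:220],(500,500),interpolation=cv2.INTER_CUBIC); c=cv2.resize(s['color'][90:235,305:450],(500,500),interpolation=cv2.INTER_CUBIC)[:,:300]
save('final',np.clip(np.hstack([b,c])*1.5,0,255).astype(np.uint8))
E
```

```text
along -0.0097 lat -0.0007 z 0.1594 Fa -1.11 Fn 0.22 Fz -0.17 t 21.4 rpy [-1.7911e+02 -1.0000e-02 -1.0482e+02]
10 34.3; 13 33.6; 16 32.3; 19 32.5; 22 31.5; 25 59.5; 28 62.7; 31 59.4; 34 61.2; 37 61.9; 40 62.7; 43 56.4; 46 60.8; 49 58.5; 52 58.9; 55 60.4; 58 55.7; 61 58.1; 64 58.5; 67 58.7; 70 59.7; 73 59.0; 76 59.1; 79 59.2; 82 57.0; 85 57.0; 88 58.6; 91 58.3; 94 59.8; 97 58.3; 100 57.9; 103 59.4; 106 58.1; 109 57.2; 112 56.3; 115 60.7; 118 59.4; 121 62.3; 124 60.6; 127 60.9; 130 61.8; 133 61.1; 136 59.9; 139 56.6; 142 55.5; 145 54.4; 148 68.3; 151 81.8;
```

View pics/final.png

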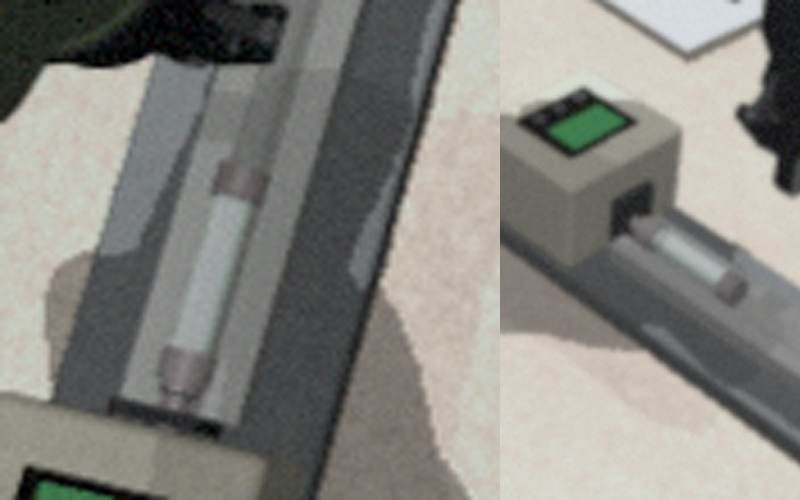

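```bash
python3 -c "
from workcell import bot; print(bot.job_done())"
```

```text
the job is handed in; nothing more can be done
None
```

The short tube is lying in the V-groove against the stop's pad, and I handed the job in at about 21 s. No verdict was reported.

**Laying down:** I took the tube from the rest and let go of it in the groove with its centre about 150 mm before the stop plate's face. It lay level, with both cap tops at about 61 mm.

**Pushing:** I pushed it with the closed fingers from behind. The drag was about 2 N, and the pad became rigid about where its 4 mm of travel was expected to end. I then held it for about 1.1 s at roughly 5–7 N total, so about 3–5 N beyond the drag. The highest reading was about 8.5 N along the groove, for one 0.1 s step; beyond the drag that is about 6.5 N, above the 3–5 N asked for but under 10 N.

**Last checks:** The tube runs from about 24 to 134 mm on my groove scale, and the pad front moved from about 130 to 134 mm with no visible gap. I backed the gripper off and lifted it clear. Nothing else was touched in any picture I looked at.

**What disagreed:**
- **Height:** the fingertips stood roughly 30–40 mm higher in the images than the reported TCP height implied. Because of this, the first grasp closed above the tube on nothing.
- **Sideways position:** it was also off by about 3 mm at the groove.

I corrected both from the camera depth.

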